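# Hold a carton against the sprung stop for taping

## Robot

A 6-joint arm with a two-finger parallel gripper is mounted at the origin on a cart in front of the work surface, level with it; the furniture and walls round the work are solid. World frame = base frame: x ahead of the robot, y to its left, z up, the work surface at z = 0. Lengths are in mm, angles in degrees, forces in N, time in s.
With the tool pointing down it reaches from about 325 to 925 mm from the base axis. Payload 3.1 kg.
Tool frame: the origin (TCP) lies at the very end of the fingers, on their centre line; the grasp point (between the pads) lies grasp_offset behind it (grasp_offset is the distance from the TCP to the grasp point, in mm); z points along the fingers, y is the line along which they close (so a half turn about z gives the same grasp; the last joint's range is limited). The gripper opens to 85 mm and grips with 20 to 120 N. Pads are 22 mm wide; open, the fingers measure 114 mm over their backs; the gripper's body (76 mm by 85 mm) begins 54 mm behind the grasp point. The pads swing forward as they close: fully open they stand 13 mm farther back than shut.
Start: joints at [-80.97, 12.427, 92.441, -0, 75.132, -6.429], TCP at [166.608, -602.396, 231.3] pointing down, gripper open.
Joint ranges: [-157.48, 157.48], [-44.54, 120.13], [17.64, 146.25], [-64.5, 244.5], [7.68, 150.69], [-147.95, 147.95]. Speed limits (degrees/s): [159.86, 159.86, 180, 180, 180, 180].

## Interface

Orientations are given as [roll, pitch, yaw] about the fixed x, y, z axes, in that order (R = Rz(yaw) Ry(pitch) Rx(roll)).
In Python, from station import * gives the robot as it stands. Calls block until the motion is done:
- goto(position, orientation): joint-space move of the TCP to a pose.
- move_l(position, attitude=None, speed=150): straight line of the TCP; attitude=None keeps the orientation; speed is the mean speed in mm/s.
- move_j(angles): joint-space move.
- grip(opening, squeeze=None): finger opening in mm; squeeze is the grip in N (None keeps the last); returns when the fingers have stopped.
- wait(seconds).
- solve_ik(position, orientation): joint angles nearest the present ones, or None.
- get_obs(): the state.
- get_image(name): name is "side" or "top" or "wrist"; returns the picture (480x640x3 uint8, red, green, blue); there is no depth.
- get_calibration(name): a dict with "fx", "fy", "cx", "cy" (pixels), "R" (3x3) and "t" (3): a world point X has camera coordinates R X + t; the wrist camera has in their place "mount" (4x4, takes a point from camera to tool coordinates, whose origin is the TCP and whose axes are the flange's). Camera axes: x right, y down, z forward; pixel columns grow to the right and rows downward; lengths in mm; the calibration is good to about 2 mm. The wrist camera is an equidistant fisheye: a pixel r from the principal point sees the ray r / f radians off the axis. A picture is of the moment at which its call begins: read the wrist's pose just before it. get_calibration takes no time and is no camera call.
A pose or a line that the arm cannot do raises Unreachable and nothing moves.
- sign_off(): hands the job in; it is judged then, once.
Trained networks look in the newest picture that a camera, given by its name, has taken for a name from the list of things; names that differ only in an ending like _2 or _b are one class to them, and where a whole thing is asked for, a point or a joint stands for the part that bears it (a point fixed in the world has none). Each returns a list of dicts, best first, with "score" (0 to 1); they miss things now and then, are a little off and sometimes report something else, mostly with a low value. They report only what shows in the picture. A call takes as long as a camera call. They do not tell look-alikes from the thing itself.
- spot_in(name, camera): "extent" ([centre column, centre row, width, height] in pixels, round what is visible of it).
- regions_of(name, camera): "region" (480x640 bool, what is visible of it) and "extent" ([centre column, centre row, width, height] in pixels, round what is visible of it).
The state is a dict: "t": time; "joint_pos": joint angles; "qvel": joint speeds; "effort": joint torques, N m; "tcp_pos": TCP position; "ee_rot": TCP orientation; "wrist_force": force on the tool from outside, world axes, zero at the start; "moment": the same for the moment, N m; "grip_width": finger opening in mm; "grip_force": force on a finger pad.
Only numpy, scipy, OpenCV 4.12 (cv2) and the standard library are available. Lean on these libraries where they do the work, as an engineer would, in place of code of your own. Each camera call takes 0.05 s, during which the arm holds its last target. There are 200 camera calls.

## Task

Be a third hand for a colleague who is about to tape the white carton with the red band shut: bring it onto the aluminium plate of the taping fixture, lengthwise between the two black lines, and with the gripper press its small end flat against the black pad of the sprung stop, so that the orange pointer stands in the green zone and never reaches the end of the red one. Keep the carton on the plate and pressed steadily like that for a few seconds and finish while still holding it so: do not let go. Leave the other two cartons where they are.

Things in the scene. Friction and masses are not known exactly. Their poses are not given: they have to be found in the camera images.
- red_carton: white closed carton with a red-orange band, a rigid box 55 (own x) x 85 (own y) x 45 (own z) mm, about 0.15 kg. Origin at the centre of its underside, own y along its length, z up. Starts flat on the worktop; it and the carton with the blue band may change places.
- fixture: taping fixture, screwed down, placed and turned differently each time: aluminium plate 220 (own x) x 130 (own y) x 8 mm, origin at the centre of its underside. Own +x, away from the robot's side, is the way the stop is pushed. The carton lies on the plate, its length along own x, between black lines at y = -30 and +30 mm. Grey guide block beyond the stop: x 81 to 103 mm, top at z = 54 mm.
- green_mid (a point): middle of the green zone of the force scale, on top of a grey rail (fixture's x 26 to 86, y 49 to 61 mm, top at z = 42 mm). Along own x the zones are white 6 mm, green 10 mm, red 8 mm; the near edge of the orange pointer starts where the white zone begins and passes over them as the stop travels.
- pad: sprung stop with a black rubber pad on its near side, 76 mm wide (own y), 38 mm tall. Origin at the centre of its near face, which is pushed; at rest it lies at x = 20, y = 0, z = 30.5 mm of the fixture. Axes as the fixture's. The stop's aluminium plate behind it is 84 mm wide, top at z = 51.5 mm; the orange pointer is fixed to it.
- stop_travel (a joint): travel of the sprung stop in m along the fixture's own +x: 0 at rest, 0.024 at its end. Two springs push back with 3 N at rest plus 0.6 N for each mm of travel. Green zone: 0.006 to 0.016 (about 6.6 to 12.6 N).
- blue_carton: bystander: white carton with a blue band, 65 (own x) x 110 (own y) x 50 mm, origin at the centre of its underside.
- green_carton: bystander: flat white carton with a green band, 60 (own x) x 80 (own y) x 30 mm, origin at the centre of its underside.
Not all that is in view belongs to the job. What is shaped like the red_carton but turquoise is not meant.

How it is judged (in metres and radians):
On the way:
1. the red-banded carton is pressed square and centred against the pad with the pointer in the green zone, for 2 s (value of joint stop_travel between 0.006 and 0.016 m and contact force between red_carton and pad between 5 and 16 N and angle between the y axis of red_carton and the x axis of fixture, either way round below 0.12 rad and angle between the z axis of red_carton and the z axis of fixture, either way round below 0.1 rad and y of red_carton in the frame of fixture between -0.013 and 0.013 m and z of red_carton in the frame of fixture below 0.015 m and contact force between the fingers and red_carton above 1 N), for 2 s.
At the end, for the whole second after the job is handed in: Carton still held, at rest, on the plate (underside within 7 mm), length within 0.12 rad of the pressing direction, level within 0.1 rad, within 13 mm of the centre line; stop travel 6 to 16 mm, 5 to 16 N between carton and pad; other two cartons within 20 mm of their starts (all of step 1 and linear speed of red_carton below 0.01 m/s and distance of each of blue_carton, green_carton from where it was at the start of the episode below 0.02 m); the arm keeps its last pose, push and grip.
It fails at once if the stop is driven to its end (travel above 22.5 mm) (value of joint stop_travel above 0.0225 m).
It fails at once if another carton is moved by more than 20 mm (distance of any of blue_carton, green_carton from where it was at the start of the episode above 0.02 m).
It also fails if it takes over 45 s, if anything falls off the work surface, if the arm or the gripper's body presses on something with over 40 N, if the wrist force passes 120 N, or if a joint passes its speed limit or range.

## Working session

There is one attempt and no reset: what is moved stays moved. The work goes in short steps, each a Python script; the robot and the scene stay as the last script left them, time stands still between calls to the robot, and variables do not carry over. Pictures are saved under pics/ and viewed, at most 10 in all, crops included, and the job is handed in when it is done.

```bash
mkdir -p pics; ls
python3 - <<'E'
from station import *
import cv2,numpy as np
for c in ["top","side"]:
    im=get_image(c); cv2.imwrite(f"pics/{c}0.png",im[:,:,::-1]); np.save(f"pics/{c}0.npy",im)
    k=get_calibration(c); print(c,{a:np.round(b,3).tolist() for a,b in k.items()})
    for n in ["red_carton","fixture","pad","green_mid","blue_carton","green_carton"]:
        print(n,[(round(d["score"],2),np.round(d["extent"]).tolist()) for d in spot_in(n,c)])
print(get_obs()); print(get_calibration("wrist"))
try: print(grasp_offset)
except Exception as e: print(e)
E
```

```text
pics
top {'fx': 622.583, 'fy': 622.583, 'cx': 332.391, 'cy': 239.384, 'R': [[-0.023, -1.0, -0.018], [-0.988, 0.025, -0.151], [0.151, 0.015, -0.988]], 't': [143.973, 608.603, 1006.344]}
red_carton [(0.93, [237.0, 251.0, 60.0, 43.0]), (0.85, [212.0, 324.0, 41.0, 49.0])]
fixture [(0.67, [455.0, 282.0, 106.0, 139.0])]
pad [(0.96, [456.0, 243.0, 50.0, 63.0])]
green_mid [(0.72, [455.0, 283.0, 105.0, 140.0])]
blue_carton [(0.68, [324.0, 310.0, 44.0, 69.0])]
green_carton [(0.7, [290.0, 184.0, 52.0, 50.0])]
side {'fx': 513.115, 'fy': 513.115, 'cx': 314.653, 'cy': 240.115, 'R': [[-0.96, -0.28, 0.001], [-0.096, 0.329, -0.94], [0.263, -0.902, -0.343]], 't': [590.923, 84.316, 821.324]}
red_carton [(0.79, [266.0, 319.0, 68.0, 65.0]), (0.71, [349.0, 344.0, 80.0, 65.0]), (0.4, [363.0, 232.0, 109.0, 43.0])]
fixture [(0.66, [364.0, 232.0, 111.0, 45.0])]
pad [(0.79, [345.0, 228.0, 16.0, 27.0])]
green_mid [(0.97, [366.0, 234.0, 117.0, 39.0])]
blue_carton [(0.58, [365.0, 280.0, 74.0, 51.0])]
green_carton [(0.76, [215.0, 284.0, 49.0, 36.0])]
{'t': 0.7, 'joint_pos': array([-8.09714662e+01,  1.24254363e+01,
[... 383 characters left out ...]
array([1.79995651e+02, 1.33706542e-03, 1.54578484e+01]), 'wrist_force': array([0.64948881, 0.32416516, 0.52084509]), 'moment': array([-0.01485578, -0.0248873 ,  0.00517133]), 'grip_force': 0.0, 'grip_width': 85.4644124077733}
{'fx': 371.64829954431775, 'fy': 371.64829954431775, 'cx': 317.64519496148785, 'cy': 240.38944418758456, 'mount': array([[-1.01658538e-03, -9.64499100e-01, -2.64084179e-01,
         6.73123610e+01],
       [ 9.99999452e-01, -9.14396882e-04, -5.09874760e-04,
        -4.02814269e-01],
       [ 2.50295997e-04, -2.64084552e-01,  9.64499501e-01,
        -1.43447471e+02],
       [ 0.00000000e+00,  0.00000000e+00,  0.00000000e+00,
         1.00000000e+00]])}
18.700000000000003
```

View pics/top0.png

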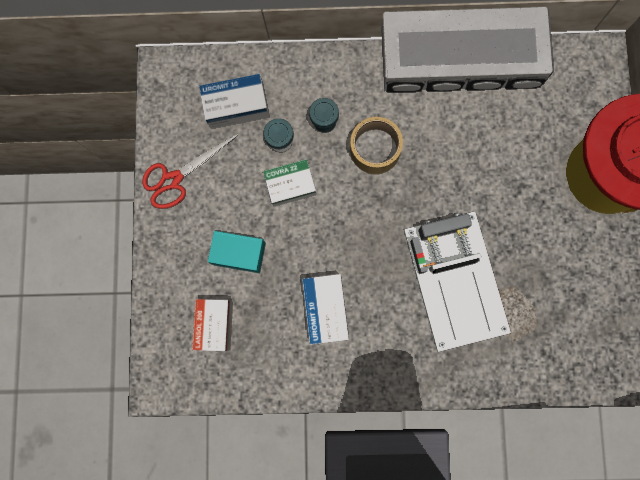

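View pics/side0.png

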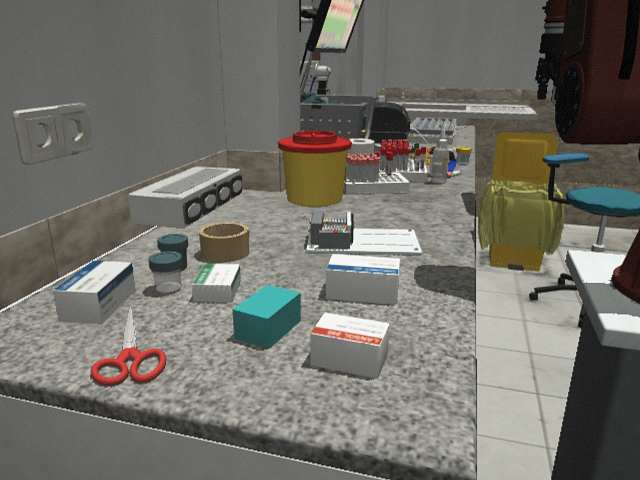

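The red-banded carton is at about top pixel (212,324) and the turquoise look-alike at (237,251). The fixture's corners are near (405,228), (475,212), (509,333) and (438,350), with the stop at its upper (+x) end. Next I'll take a close look at both from the wrist.

```bash
cat > h.py <<'E'
from station import *
import cv2,numpy as np
def ray_top(px,z,c="top"):
    k=get_calibration(c);R=np.array(k["R"]);t=np.array(k["t"])
    d=R.T@np.array([(px[0]-k["cx"])/k["fx"],(px[1]-k["cy"])/k["fy"],1]);o=-R.T@t
    return o+d*(z-o[2])/d[2]
from scipy.spatial.transform import Rotation as Ro
def wpose(o):
    T=np.eye(4);T[:3,:3]=Ro.from_euler("xyz",o["ee_rot"],degrees=True).as_matrix();T[:3,3]=o["tcp_pos"]
    return T@np.array(get_calibration("wrist")["mount"])
def wray(px,z,M):
    k=get_calibration("wrist");v=np.array([px[0]-k["cx"],px[1]-k["cy"]])/k["fx"];r=np.hypot(*v)+1e-9
    d=M[:3,:3]@np.r_[v/r*np.sin(r),np.cos(r)];o=M[:3,3]
    return o+d*(z-o[2])/d[2]
def wshot(name):
    o=get_obs();im=get_image("wrist");cv2.imwrite(f"pics/{name}.png",im[:,:,::-1]);M=wpose(o);np.save(f"pics/{name}_M.npy",M);return M
def fx2w(F,p):  # F=(x,y,yaw deg)
    a=np.radians(F[2]);return np.array([F[0]+np.cos(a)*p[0]-np.sin(a)*p[1],F[1]+np.sin(a)*p[0]+np.cos(a)*p[1],p[2]])
E
python3 - <<'E'
from h import *
red=ray_top((212,324),45); print("red",red)
P=[ray_top(p,8)[:2] for p in [(405,228),(475,212),(509,333),(438,350)]];print(np.round(P))
c=np.mean(P,0);d=(P[0]+P[1]-P[2]-P[3])/2;yaw=np.degrees(np.arctan2(d[1],d[0]));print("fix",c,yaw,np.hypot(*d))
goto([c[0],c[1],240],[180,0,yaw]); M=wshot("fix"); 
for n in ["pad","green_mid","fixture"]: print(n,[(round(q["score"],2),np.round(q["extent"]).tolist()) for q in spot_in(n,"wrist")])
goto([red[0],red[1],220],[180,0,0]); M=wshot("red")
print([(round(q["score"],2),np.round(q["extent"]).tolist()) for q in spot_in("red_carton","wrist")]); print(get_obs()["t"])
E
```

```text
red [474.67107195 333.33317237  45.        ]
[[ 635.    2.]
 [ 660. -122.]
 [ 448. -168.]
 [ 423.  -46.]]
fix [541.57525702 -83.73344161] 12.418242213764243 217.2005163875009
pad [(0.74, [310.0, 145.0, 107.0, 98.0]), (0.5, [315.0, 200.0, 131.0, 210.0])]
green_mid [(0.87, [314.0, 202.0, 135.0, 211.0])]
fixture [(0.55, [316.0, 202.0, 132.0, 211.0])]
[(0.61, [313.0, 217.0, 63.0, 104.0]), (0.41, [619.0, 171.0, 42.0, 175.0])]
4.8417
```

Run:
```python
import cv2,numpy as np
a=cv2.imread("pics/fix.png")[70:330,210:420];b=cv2.imread("pics/red.png")[140:300,240:390]
cv2.imwrite("pics/fixc.png",cv2.resize(a,None,fx=2.3,fy=2.3,interpolation=2));cv2.imwrite("pics/redc.png",cv2.resize(b,None,fx=3.5,fy=3.5,interpolation=2))
```

```text
(no output)
```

View pics/fixc.png

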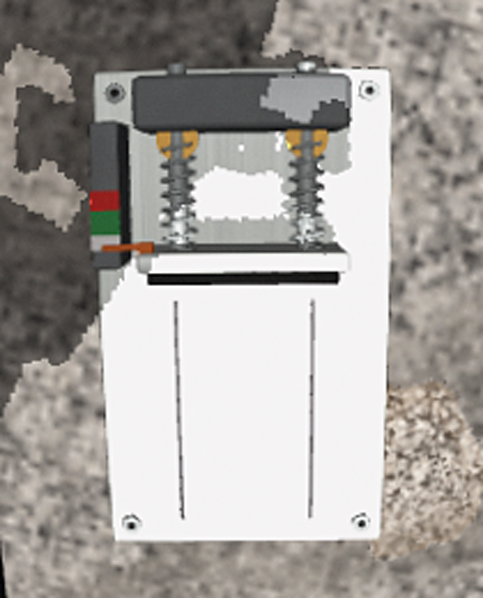

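View pics/redc.png

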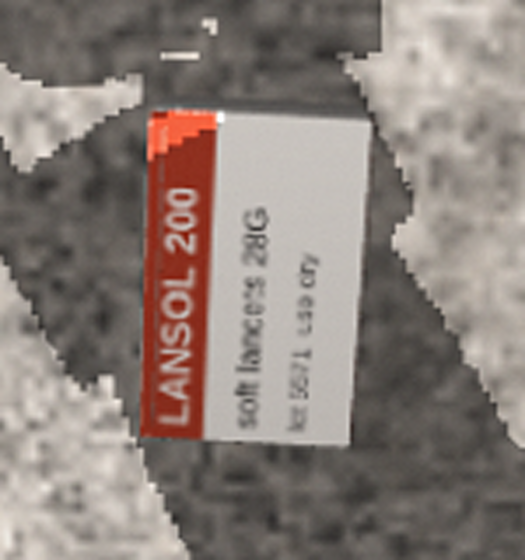

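The fixture crop shows the plate corners at (96,69), (390,69), (381,541) and (115,541), and the lines at (177,301)-(183,518) and (313,300)-(310,518). The stop's pointer is at the start of the white zone. The red carton's top corners are at (150,110), (371,122), (350,445) and (140,437) in its crop.

Run:
```python
from h import *
def rect(name,pts,s,off,z):
    M=np.load(f"pics/{name}_M.npy");P=np.array([wray(np.array(p)/s+off,z,M)[:2] for p in pts]);return P
def fit(P,L,W): # model order far-left, far-right, near-right, near-left (x fwd,y left)
    m=np.array([[L,W],[L,-W],[-L,-W],[-L,W]])/2
    c=P.mean(0);A,B=m,P-c;a=np.arctan2((A[:,0]*B[:,1]-A[:,1]*B[:,0]).sum(),(A*B).sum())
    R=np.array([[np.cos(a),-np.sin(a)],[np.sin(a),np.cos(a)]]);return c,np.degrees(a),np.round(P-c-m@R.T,1).tolist()
P=rect("fix",[(96,69),(390,69),(381,541),(115,541)],2.3,[210,70],8);print(fit(P,220,130))
L=rect("fix",[(177,301),(183,518),(313,300),(310,518)],2.3,[210,70],8);print(np.round(L,1))
for i in (0,2): d=L[i]-L[i+1];print("line yaw",np.degrees(np.arctan2(d[1],d[0])),np.hypot(*d))
print("line gap",L[[0,1]].mean(0)-L[[2,3]].mean(0),"mid",L.mean(0))
print("padtop(49.5)",rect("fix",[(148,283),(338,283)],2.3,[210,70],49.5))
P=rect("red",[(150,110),(371,122),(350,445),(140,437)],3.5,[240,140],45);print(fit(P,85,55))
```

```text
(array([540.92463941, -83.25637787]), np.float64(12.715144337990639), [[1.3, -0.4], [-0.2, 1.3], [-1.0, -0.4], [-0.0, -0.5]])
[[ 541.   -52. ]
 [ 438.9  -74.8]
 [ 554.3 -111.1]
 [ 451.9 -134.2]]
line yaw 12.552642524665323 104.5918659698275
line yaw 12.730905220320425 105.02517974379434
line gap [-13.13703193  59.2403294 ] mid [496.51898174 -93.00927692]
padtop(49.5) [[ 553.02401007  -41.27721051]
 [ 568.96977639 -114.61521454]]
(array([473.07041999, 338.04152126]), np.float64(-2.9326281638461182), [[-0.3, -0.4], [-0.6, 0.4], [0.8, 0.2], [0.2, -0.2]])
```

Run:
```python
from h import *
F=(541,-83.2,12.65)
x,y=473,338; a=[180,0,-2.9]
goto([x,y,100],a); move_l([x,y,5],speed=80); grip(40,60); o=get_obs(); print(o["grip_width"],o["grip_force"],o["tcp_pos"])
move_l([x,y,150],speed=150); o=get_obs();print(o["wrist_force"],o["grip_width"])
p=fx2w(F,[-45,0,150]);goto(p.tolist(),[180,0,F[2]])
p[2]=30;move_l(p.tolist(),speed=120);w0=get_obs()["wrist_force"]
for z in np.arange(18,11.9,-.5):
    p[2]=z;move_l(p.tolist(),speed=20);f=get_obs()["wrist_force"]-w0;print(z,np.round(f,1))
    if f[2]>3: break
M=wshot("low");o=get_obs();print(o["t"],o["tcp_pos"],o["grip_width"])
cv2.imwrite("pics/lowc.png",cv2.resize(cv2.imread("pics/low.png")[0:400,120:520],None,fx=1.5,fy=1.5))
```

```text
54.11606381159412 64.20130133628845 [473.67758434 338.34705047   5.76675419]
[-0.13057739  0.30613598 -2.33075932] 54.215333382318846
18.0 [-1.   0.8 -0.3]
17.5 [-0.2  0.7 -1.1]
17.0 [-0.8  0.7  0.1]
16.5 [-1.  -0.4  0.1]
16.0 [-1.   0.7 -0.5]
15.5 [-0.7  0.1 -0.4]
15.0 [-0.1  0.1 -0.4]
14.5 [-0.8  0.7 -0.4]
14.0 [-0.4  1.2 -0. ]
13.5 [-2.1 -0.1  1.7]
13.0 [-3.6  0.4  6.4]
14.2833 [497.15661771 -93.0850314   13.69431988] 54.292464431695834
```

View pics/lowc.png

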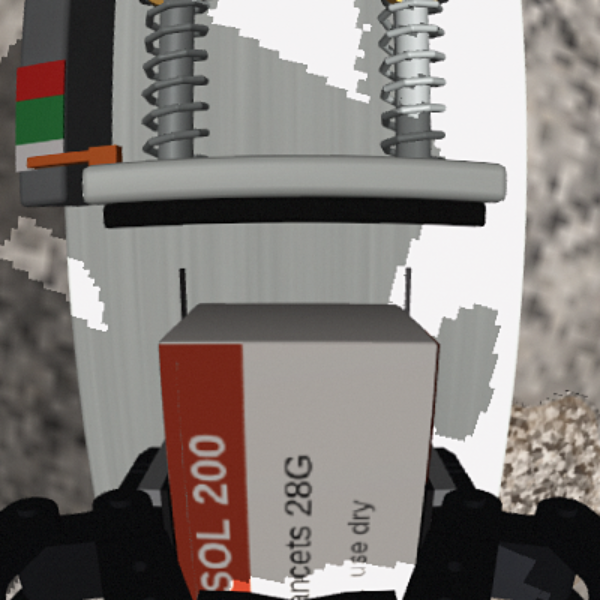

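The carton sits square between the lines: its far bottom edge spans 190–408 px and the lines are at 182 and 410. The pointer is still at the start of the white zone. I'll ease off the plate slightly and advance in small steps against the measured force.

Run:
```python
from h import *
F=(541,-83.2,12.65);u=np.array([np.cos(np.radians(F[2])),np.sin(np.radians(F[2])),0])
def to(s,v): move_l(fx2w(F,[s,0,13.4]).tolist(),speed=v)
to(-45,20);wait(.2);w0=get_obs()["wrist_force"]
def fr():
    v=[]
    for _ in range(4): wait(.04);v.append(get_obs()["wrist_force"]-w0)
    return np.mean(v,0)
to(-29,30);print(np.round(fr(),1))
for s in np.arange(-26,-6,1.5):
    to(s,15);f=fr();print(s,"push",round(-f@u,1),np.round(f,1))
    if -f@u>8.8: break
M=wshot("press");o=get_obs();print(o["t"],o["tcp_pos"],fx2w(F,[s,0,13.4]),o["grip_width"])
cv2.imwrite("pics/pressc.png",cv2.resize(cv2.imread("pics/press.png")[0:400,120:520],None,fx=1.5,fy=1.5))
```

```text
[-2.4 -1.8  3.1]
-26.0 push 3.4 [-3.  -1.8  3. ]
-24.5 push 4.4 [-4.1 -1.6  4.1]
-23.0 push 4.4 [-4.  -2.2  3.8]
-21.5 push 5.8 [-5.3 -2.7  4.6]
-20.0 push 9.7 [-9.1 -4.1  8.8]
17.8167 [518.89306531 -88.51572264  13.84284107] [521.48547951 -87.57989613  13.4       ] 54.47161942693605
```

View pics/pressc.png

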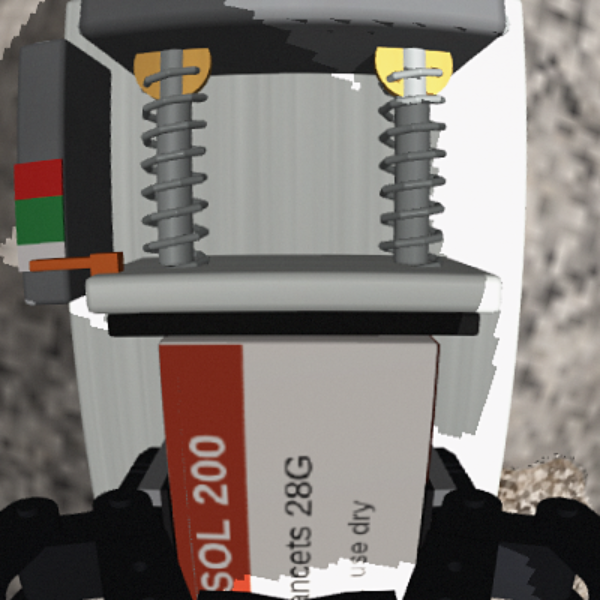

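Contact with the pad has just begun, with the pointer still in white at row 264. Part of the measured push is friction on the plate. I'll unload z a little and advance by the actual TCP position.

Run:
```python
from h import *
F=(541,-83.2,12.65);u=np.array([np.cos(np.radians(F[2])),np.sin(np.radians(F[2])),0])
move_l(fx2w(F,[-20,0,14.2]).tolist(),speed=20)
def st():
    wait(.15);o=get_obs();d=o["tcp_pos"]-[F[0],F[1],0];return d@u,o["wrist_force"],o
for s in np.arange(-18.5,-3,1.5):
    move_l(fx2w(F,[s,0,14.2]).tolist(),speed=15);a,f,o=st();print(s,round(a,1),round(-f@u,1),np.round(f,1),round(o["tcp_pos"][2],1))
    if a>-12.5 or -f@u>20: break
M=wshot("press2");print(o["t"])
cv2.imwrite("pics/press2c.png",cv2.resize(cv2.imread("pics/press2.png")[0:400,120:520],None,fx=1.5,fy=1.5))
```

```text
-18.5 -21.4 9.5 [-9.  -3.6  8. ] 13.9
-17.0 -20.3 11.0 [-10.3  -4.3   9.8] 13.9
-15.5 -19.2 11.5 [-10.7  -4.8  11.3] 14.0
-14.0 -18.2 13.7 [-12.8  -5.8  13.3] 14.0
-12.5 -17.1 15.0 [-14.1  -5.8  14.2] 14.0
-11.0 -16.0 15.9 [-14.9  -6.3  14.2] 14.0
-9.5 -14.9 16.1 [-15.2  -5.8  16.1] 14.0
-8.0 -13.7 17.6 [-16.6  -6.2  15.9] 14.0
-6.5 -12.7 20.1 [-19.3  -5.9  17.7] 14.1
21.6667
```

View pics/press2c.png

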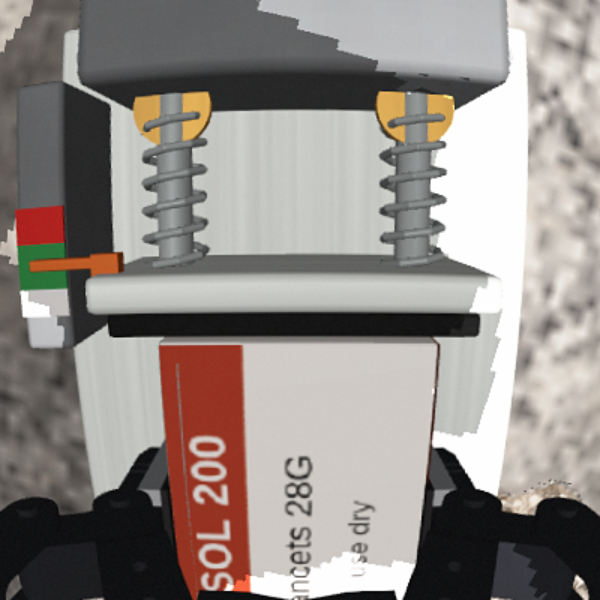

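The pointer (rows 257–272) stands in the green zone (rows 244–289), a travel of about 10 mm, with the carton square on the pad. I'll hold, verify and hand in.

Run:
```python
from h import *
wait(3);o=get_obs();print(o["t"],o["ee_rot"],o["tcp_pos"],o["wrist_force"],o["grip_width"],o["grip_force"])
im=get_image("wrist");b=cv2.imread("pics/press2.png")[:,:,::-1];print("change",np.abs(im.astype(int)-b).mean())
if abs(abs(o["ee_rot"][0])-180)<3 and abs(o["ee_rot"][1])<3: print(sign_off())
```

```text
24.7167 [-179.93683357    0.81985926   12.794163  ] [528.63982429 -86.24544843  14.06836506] [-18.99951442  -6.420525    19.28185983] 54.3183083970775 65.85222601890564
change 1.4221831597222223
the job is handed in; nothing more can be done
None
```

I handed the job in with the red-banded carton still gripped and pressed square against the pad. The pointer was in the green zone (about 10 mm of travel by my estimate), held for 3 s first. I took no final picture of the other two cartons, but nothing was planned or felt near them.

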